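Lock the lamp cartridge into the photometer's bayonet mount

ROBOT

A 7-joint arm with a two-finger parallel gripper is mounted at the origin on the work surface. World frame = base frame: x ahead of the robot, y to its left, z up, the work surface at z = 0. Lengths are in mm, angles in rad, forces in N, time in s.
With the tool pointing down it reaches from about 400 to 875 mm from the base axis. Payload 4.4 kg.
Tool frame: the origin (TCP) lies at the very end of the fingers, on their centre line; the grasp point (between the pads) lies 19 mm behind it (ctrl.grasp_offset is the distance from the TCP to the grasp point, in mm); z points along the fingers, y is the line along which they close (so a half turn about z gives the same grasp; the last joint's range is limited). The gripper opens to 85 mm and grips with 20 to 120 N. Pads are 22 mm wide; open, the fingers measure 114 mm over their backs; the gripper's body (76 mm by 85 mm) begins 54 mm behind the grasp point. The pads swing forward as they close: fully open they stand 13 mm farther back than shut.
Start: joints at [1.277, 0.628, 0.038, 1.517, -0.027, 0.996, -0.02], TCP at [146.82, -633.215, 231.313] pointing down, gripper open.
Joint ranges: [-3.06, 3.06], [-0.37, 2.12], [-1.25, 1.32], [0.18, 2.47], [-1.1, 4.24], [0.23, 1.98], [-2.94, 2.94]. Speed limits (rad/s): [2.57, 2.57, 3.14, 3.14, 3.14, 3.14, 3.14].

INTERFACE

Orientations are given as [roll, pitch, yaw] about the fixed x, y, z axes, in that order (R = Rz(yaw) Ry(pitch) Rx(roll)).
In Python, from cell import status, cams, ctrl gives the robot as it stands.
- The arm moves only by the tool move_arm, never from a script. Its argument "plan" is a list of rows, each a list of 3 entries, a list of its own where there are three numbers: the shift along the world's x, y, z in mm, then the turn, a rotation vector about the world's x, y, z in degrees, then the opening, from 0 (shut) to 1 (fully open). In form: [[[x, y, z], [wx, wy, wz], gripper], ...]. A call has 1 to 10 rows; each row shifts and turns the commanded pose from where the row before left it; what a row does not reach is not made up. A row lasts 1/8 s, in which the tool goes at most 62.5 mm and 10.7 degrees, less where a joint would pass 70% of its speed; a pose out of reach is approached as far as the arm can. A call with a gripper value outside its range is refused whole. The fingers move at their own pace and stop on an object; the grip force is fixed at half the most. Time passes only in rows, so rows that do not move let the fingers close. It gives the time, the measured TCP pose, the force, the opening and the grip force at its end, in the units of the state.
- status.read_state(): the state, without advancing time (a new reading comes with each control period).
- cams.get_image(name): name is "scene" or "top" or "wrist"; returns the picture (400x640x3 uint8, blue, green, red); there is no depth.
- cams.camera_params(name): a dict with "K" (3x3 intrinsics, pixels), "pose" (4x4, takes a point from camera to world coordinates); the wrist camera has in their place "tool_from_camera" (4x4, takes a point from camera to tool coordinates, whose origin is the TCP and whose axes are the flange's). Camera axes: x right, y down, z forward; pixel columns grow to the right and rows downward; lengths in mm; the calibration is good to about 2 mm. A picture is of the moment at which its call begins: read the wrist's pose just before it. camera_params takes no time and is no camera call.
- ctrl.finish_job(): hands the job in; it is judged then, once.
The state is a dict: "clock": time; "qpos": joint angles; "qd": joint speeds; "tau": joint torques, N m; "eef_pos": TCP position; "tool_rot": TCP orientation; "force": force on the tool from outside, world axes, zero at the start; "torque": the same for the moment, N m; "width": finger opening in mm; "gripper_force": force on a finger pad.
Only numpy, scipy, OpenCV 4.12 (cv2) and the standard library are available. Lean on these libraries where they do the work, as an engineer would, in place of code of your own. Each camera call takes 0.05 s, during which the arm holds its last target. There are 200 camera calls.

TASK

Take the lamp cartridge out of the steel tray, put it upright into the round mount on the photometer with its two side pins through the two slots, push it straight in against the spring, turn it clockwise (seen from above) not quite a quarter turn, up to the stop, and let go so that it stays locked. The mount's ring sits turned by an unknown angle, so feel (or look) for the slots. Be gentle: 25 N of push is plenty, and contact forces between cartridge and photometer adding up to more than 80 N would break it. Leave the sample pot, the tube rack and the mouse where they are.

Things in the scene. Friction and masses are not known exactly. Their poses are not given: they have to be found in the camera images.
- cartridge_center (a point): Lamp cartridge: its centre, on the axis, 36 mm above the foot; z up along its axis. Loose, about 0.15 kg, 72.5 mm tall, standing on its foot in the tray. Steel barrel 34 mm in diameter with chamfered foot; grey flange 48 mm in diameter, 31.2 to 38.5 mm above the foot; finger bar on top; two side pins along +x and -x. Half a turn about z leaves it the same.
- cartridge_bar (a point): Centre of the cartridge's grey finger bar, on the axis, 55.5 mm above the foot: the place to grip. The bar is 40 mm long along x, 14 mm thick along y and 34 mm tall, from the flange's top to the cartridge's top.
- cartridge_pins (a point): Point on the cartridge's axis at the height of its two steel side pins, 14 mm above the foot. The pins are round, 8 mm thick, along +x and -x (in line with the finger bar); their tips are 27 mm from the axis.
- lamp_mount (a point): Top centre of the round aluminium mount on the photometer, on its upright axis, 93 mm above the bench; x, y are the instrument's axes, z up. Ring 72 mm in outer diameter, 38 mm tall; bore 38 mm; two opposite entry slots 11.5 mm wide, reaching 30 mm out. The line of the slots is turned from x by 0.15 to 0.85 rad clockwise seen from above (different each time, stiff, not measured).
- plunger_top (a point): Where the cartridge's foot meets the sprung steel plunger in the mount once the pins are in the slots: 14 mm below lamp_mount. The spring takes 4 N to start and 0.67 N more per mm. Pins that miss the slots land on the ring's top instead, with the foot 10 mm below lamp_mount, 4 mm above this point.
- press_depth (a point): Where the foot is with the cartridge pressed right in: 31.2 mm below lamp_mount, the flange hard on the ring's top. The pins are free to turn under the lips from 29 mm down (about 14 N of spring). They then turn clockwise seen from above, 75 degrees from the slots to a hard stop; the other way is blocked.
- lock_depth (a point): Where the foot is when the cartridge is locked: 25 mm below lamp_mount. At the stop, let up, the spring lifts the pins 4 mm from under the lips into notches (anywhere within 6 degrees of the stop will do), and the cartridge's centre then stands 11 mm above lamp_mount.
- tray: Shallow steel tray, fixed, 190 x 150 mm, walls 16 mm high and 4 mm thick, floor 5 mm thick; the origin is under its centre. The cartridge stands on its floor, within 50 mm of its centre.
- sample_pot: White screw-cap sample pot, 60 mm in diameter, 75 mm tall, loose; origin at the centre of its underside. Leave alone.
- tube_rack: White rack with four capped sample tubes, 50 x 150 mm, 80 mm tall, loose; origin at the centre of its underside. Leave alone.
- mouse: Grey computer mouse, 105 x 60 x 26 mm, loose; origin at the centre of its underside. Leave alone.
- photometer: White bench instrument, fixed, 170 x 170 mm, 55 mm high (its dark display strip towards +x, 9 mm higher), with the lamp mount on top; the origin is under the mount's axis, at bench height; same axes as the lamp mount.
Things that resemble listed ones, but are neither listed nor needed, are in the scene too. Leave any green or yellow look-alike of the part that bears cartridge_center alone.

How it is judged:
By the outcome, as a careful person would: the job done as asked, in the order asked, and still so for the second after the job is handed in, with the robot touching nothing.
It also fails if it takes over 64 s, if anything falls off the work surface, if the arm or the gripper's body presses on something with over 40 N, if the wrist force passes 120 N, or if a joint passes its speed limit or range.

## Working session

There is one attempt and no reset: what is moved stays moved. The work goes in short steps, Python scripts to look and compute and a tool call to move; the robot and the scene stay as the last step left them, time stands still between calls to the robot, and variables do not carry over. Pictures are saved under pics/ and viewed, at most 10 in all, crops included, and the job is handed in when it is done.

Besides the shell and the picture viewer there is one more tool, called after "Call:" as a command line: name --argument value ..., lists and objects as JSON in quotes. move_arm: Moves the arm, as the interface text tells. Its arguments: {"type":"object","properties":{"plan":{"type":"array","items":{"type":"array"}}},"required":["plan"]}

```bash
mkdir -p pics; ls; python3 - <<'E'
from cell import status,cams,ctrl
import cv2,numpy as np
for n in("top","scene"):
    cv2.imwrite(f"pics/{n}0.png",cams.get_image(n)); p=cams.camera_params(n); print(n,p["K"],np.round(p["pose"],3))
print(cams.camera_params("wrist")); print(status.read_state())
E
```

```text
pics
top [[377.97630332   0.         324.93688025]
 [  0.         377.97630332 202.78779096]
 [  0.           0.           1.        ]] [[ 2.30000e-02 -9.97000e-01  7.50000e-02  5.66108e+02]
 [-1.00000e+00 -2.20000e-02  7.00000e-03 -3.48760e+01]
 [-6.00000e-03 -7.50000e-02 -9.97000e-01  9.60425e+02]
 [ 0.00000e+00  0.00000e+00  0.00000e+00  1.00000e+00]]
scene [[498.85996822   0.         317.6082195 ]
 [  0.         498.85996822 204.08491729]
 [  0.           0.           1.        ]] [[ 7.56000e-01  5.56000e-01 -3.45000e-01  9.84357e+02]
 [ 6.55000e-01 -6.41000e-01  4.01000e-01 -4.85772e+02]
 [ 2.00000e-03 -5.29000e-01 -8.49000e-01  9.93689e+02]
 [ 0.00000e+00  0.00000e+00  0.00000e+00  1.00000e+00]]
{'K': array([[277.28552929,   0.        , 321.12051517],
       [  0.        , 277.28552929, 193.31809419],
       [  0.        ,   0.        ,   1.        ]]), 'tool_from_camera': array([[ 3.49237211e-04, -9.46736873e-01, -3.22008028e-01,
         8.39097028e+01],
       [ 9.99999913e-01,  2.56706979e-04,  3.29815434e-04,
         1.20258586e+00],
       [-2.29586725e-04, -3.22008116e-01,  9.46736880e-01,
        -1.42681915e+02],
       [ 0.00000000e+00,  0.00000000e+00,  0.00000000e+00,
         1.00000000e+00]])}
{'clock': 0.1, 'qpos': array([ 1.27720283,  0.62926309,  0.03843675,  1.51826916, -0.02697431,
        0.99630752, -0.01999273]), 'qd': array([-5.66407496e-05, -3.11896998e-03, -1.87230435e-03, -3.37133947e-03,
       -1.20565262e-03, -2.69233419e-04,  1.43852998e-03]), 'tau': array([ 2.81938999e-03, -5.64529824e+01,  1.22990303e+00, -1.93972528e+01,
        1.11767859e-02,  5.44127353e-03,  3.34893423e-05]), 'eef_pos': array([ 146.68791101, -632.65231049,  230.47441214]), 'tool_rot': array([-3.13986367e+00,  3.49152448e-05,  2.27821225e-01]), 'force': array([-0.51543264,  0.44314821, -0.63346944]), 'torque': array([-0.01514206,  0.01722238,  0.01073516]), 'gripper_force': 0.0, 'width': 85.39226249513032}
```

View pics/top0.png

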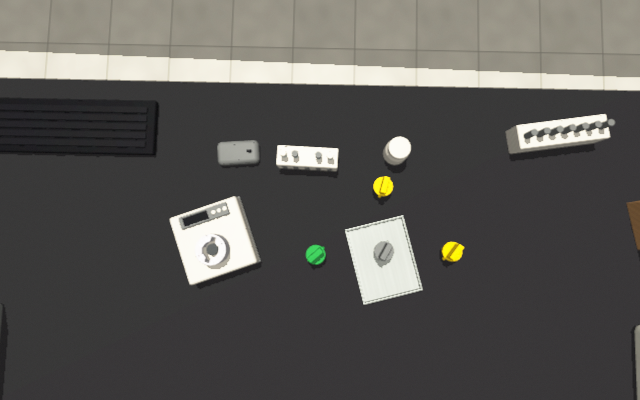

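View pics/scene0.png

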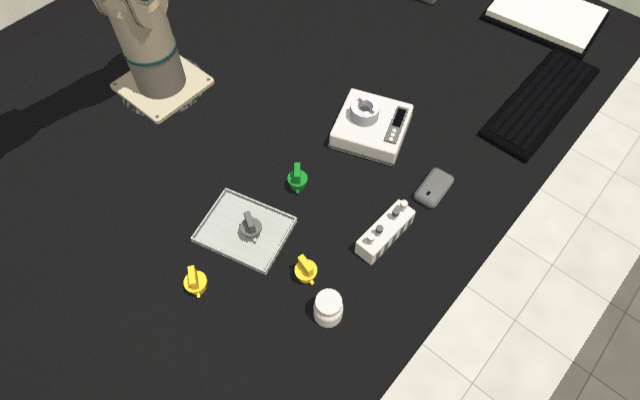

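Top view: grey cartridge in the tray at (384,252), mount at (212,250). The look-alikes are green (316,255) and yellow (383,186), (453,252). The grey one in the steel tray fits the description. I'll confirm it in an enlarged crop.

```bash
cat > h.py <<'E'
from cell import status,cams,ctrl
import cv2,numpy as np
from scipy.spatial.transform import Rotation as R
def campose(n):
    p=cams.camera_params(n)
    if n!="wrist": return p["K"],p["pose"]
    s=status.read_state(); T=np.eye(4); T[:3,:3]=R.from_euler("xyz",s["tool_rot"]).as_matrix(); T[:3,3]=s["eef_pos"]
    return p["K"],T@p["tool_from_camera"]
def toplane(uv,z,n=None,KP=None):
    K,P=KP or campose(n); d=P[:3,:3]@np.linalg.solve(K,[uv[0],uv[1],1.]); c=P[:3,3]
    return c+d*(z-c[2])/d[2]
def proj(X,KP):
    K,P=KP; q=K@(P[:3,:3].T@(np.asarray(X,float)-P[:3,3])); return q[:2]/q[2]
E
python3 - <<'E'
from h import *
a=cv2.imread("pics/top0.png"); b=cv2.imread("pics/scene0.png")
c=lambda im,u,v:cv2.resize(im[v-25:v+25,u-32:u+32],(384,300),interpolation=cv2.INTER_CUBIC)
cv2.imwrite("pics/crop1.png",np.vstack([np.hstack([c(a,384,252),c(a,212,248)]),np.hstack([c(b,250,228),c(b,366,108)])]))
print(toplane((383.5,253),40,"top"),toplane((386,251.5),77,"top"),toplane((212,250),93,"top"))
print(toplane((250,229),40,"scene"),toplane((365,105),93,"scene"))
E
```

```text
[ 516.54069205 -172.43334348   40.        ] [ 522.12070292 -172.65746531   77.        ] [517.20964787 226.80201725  93.        ]
[ 526.62097963 -180.46498358   40.        ] [518.93931245 229.6639496   93.        ]
```

View pics/crop1.png

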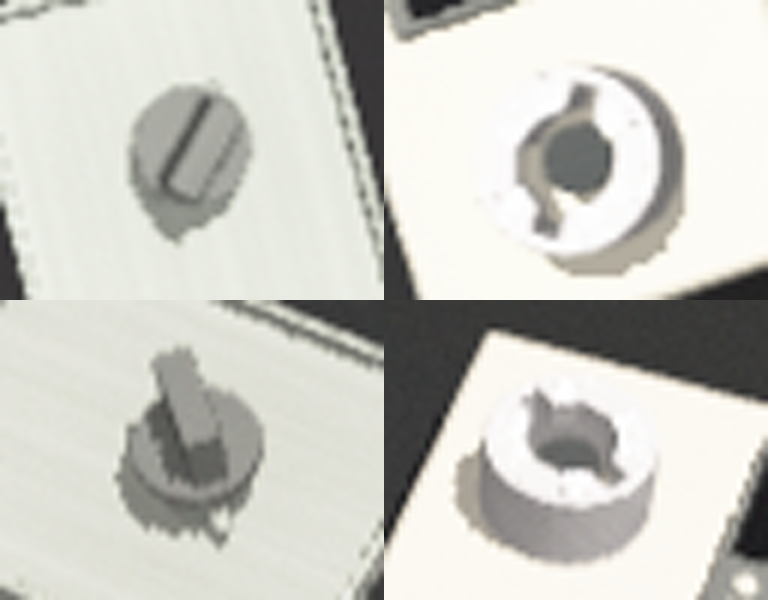

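The crop confirms the grey cartridge in the tray, with its bar at about -26°. The slots are at about -14° in the world frame. I'll grip with yaw near 154°, so that the wrist has range left for the clockwise turn.

Call:
move_arm --plan '[[[27,33,-3],[0,0,10],1],[[27,33,-3],[0,0,10],1],[[27,33,-3],[0,0,10],1],[[27,33,-3],[0,0,10],1],[[27,33,-3],[0,0,10],1],[[27,33,-3],[0,0,10],1],[[27,33,-3],[0,0,10],1],[[27,33,-3],[0,0,10],1],[[27,33,-3],[0,0,10],1],[[27,33,-3],[0,0,10],1]]'

```text
clock: 1.35
eef_pos: [417.3, -302.1, 201.0]
tool_rot: [-3.141, -0.0, 1.979]
force: [0.3, -0.2, 0.8]
width: 85.4
gripper_force: 0.0
```

Call:
move_arm --plan '[[[27,33,-3],[0,0,10],1],[[27,33,-3],[0,0,10],1],[[27,33,-3],[0,0,10],1],[[25,30,-10],[0,0,10],1],[[0,0,0],[0,0,0],1],[[0,0,0],[0,0,0],1]]'

```text
clock: 2.1
eef_pos: [522.1, -174.8, 181.9]
tool_rot: [-3.141, -0.001, 2.67]
force: [-0.7, -0.2, 0.8]
width: 85.3
gripper_force: 0.0
```

```bash
python3 - <<'E'
from h import *
K,P=campose("wrist"); im=cams.get_image("wrist"); np.savez("w1.npz",K=K,P=P); cv2.imwrite("pics/w1.png",im)
s=status.read_state(); print(s["clock"],s["eef_pos"],s["tool_rot"],s["qpos"]); print(proj([523,-172,77],(K,P)))
E
```

```text
2.15 [ 521.9466652  -175.43972486  182.06402731] [-3.14027145e+00 -7.95674532e-04  2.66887499e+00] [ 0.67268118  0.61458704 -0.61756034  1.83767343  0.46662303  0.83945359
  0.92003023]
[324.70604302 190.15258281]
```

View pics/w1.png

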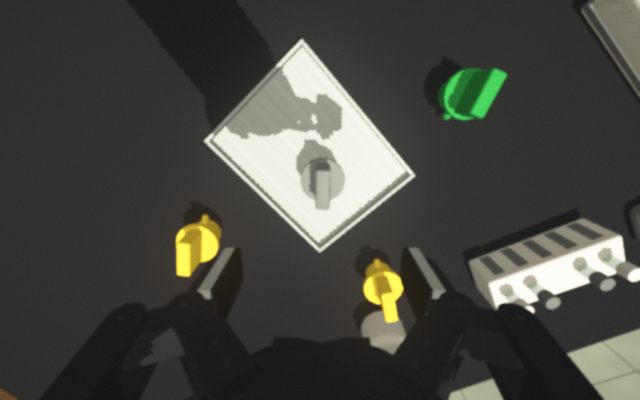

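Wrist view: the bar's top face runs about (323,166)–(322,208), nearly vertical, so the yaw is already close. The green and yellow look-alikes are off to the sides.

```bash
python3 - <<'E'
from h import *
d=np.load("w1.npz"); KP=(d["K"],d["P"])
a=cv2.imread("pics/w1.png")[150:220,280:370]; cv2.imwrite("pics/crop2.png",cv2.resize(a,(720,560),interpolation=cv2.INTER_CUBIC))
for p in [(323.5,187),(323.5,166),(322.5,208)]: print(toplane(p,77.5,KP=KP))
E
```

```text
[ 519.57900331 -171.54103006   77.5       ]
[ 501.71212552 -162.49542721   77.5       ]
[ 537.94170306 -181.91129117   77.5       ]
```

View pics/crop2.png

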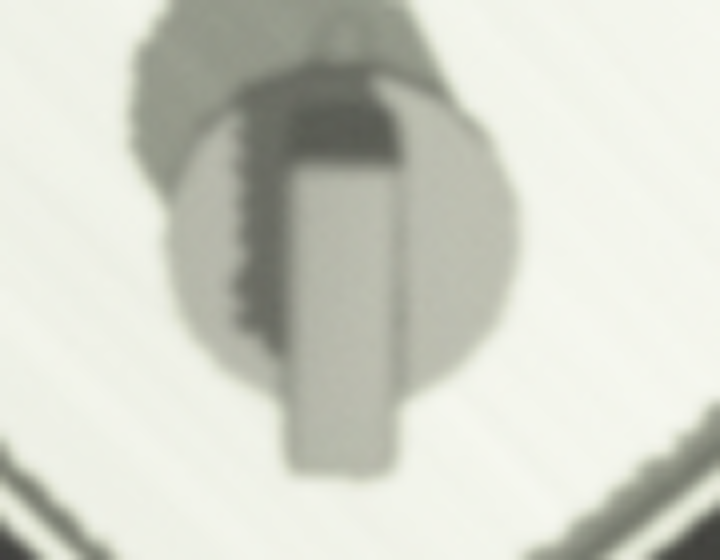

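The bar's top centre is at about (323,189.7), which gives world (522,-173), and the yaw matches within 1°. I'm descending and gripping.

Call:
move_arm --plan '[[[0,2,-35],[0,0,0],1],[[0,0,-35],[0,0,0],1],[[0,0,-35],[0,0,0],1],[[0,0,-20],[0,0,0],1],[[0,0,-10],[0,0,0],1],[[0,0,0],[0,0,0],0.5],[[0,0,0],[0,0,0],0],[[0,0,0],[0,0,0],0],[[0,0,0],[0,0,0],0],[[0,0,0],[0,0,0],0]]'

```text
clock: 3.4
eef_pos: [523.2, -172.4, 47.9]
tool_rot: [-3.141, 0.001, 2.671]
force: [-0.4, 0.7, 4.2]
width: 13.2
gripper_force: 61.1
```

Call:
move_arm --plan '[[[0,0,0],[0,0,0],0],[[0,0,0],[0,0,0],0],[[0,0,0],[0,0,0],0]]'

```text
clock: 3.78
eef_pos: [523.2, -172.4, 47.8]
tool_rot: [-3.141, 0.001, 2.671]
force: [-0.9, -0.9, 6.9]
width: 13.1
gripper_force: 61.3
```

Call:
move_arm --plan '[[[0,0,15],[0,0,0],0],[[0,0,35],[0,0,0],0],[[0,0,50],[0,0,0],0],[[0,0,40],[0,0,0],0],[[7,30,10],[0,0,1],0],[[8,40,0],[0,0,2],0],[[8,40,0],[0,0,2],0],[[8,40,0],[0,0,2],0],[[8,40,0],[0,0,2],0],[[8,40,0],[0,0,2],0]]'

```text
clock: 5.03
eef_pos: [569.6, 59.1, 197.8]
tool_rot: [-3.142, -0.0, 2.865]
force: [0.7, -0.3, -1.4]
width: 12.8
gripper_force: 60.4
```

Call:
move_arm --plan '[[[8,40,0],[0,0,2],0],[[8,40,0],[0,0,0],0],[[8,40,0],[0,0,0],0],[[7,20,0],[0,0,0],0],[[5,10,0],[0,0,0],0],[[0,0,0],[0,0,0],0],[[0,0,0],[0,0,0],0],[[0,0,0],[0,0,0],0],[[0,0,0],[0,0,0],0]]'

```text
clock: 6.15
eef_pos: [605.9, 207.0, 197.4]
tool_rot: [-3.141, 0.0, 2.897]
force: [1.1, -0.0, -1.2]
width: 13.0
gripper_force: 60.5
```

```bash
python3 - <<'E'
from h import *
K,P=campose("wrist"); im=cams.get_image("wrist"); np.savez("w2.npz",K=K,P=P); cv2.imwrite("pics/w2.png",im)
s=status.read_state(); print(s["clock"],s["eef_pos"],s["tool_rot"],s["qpos"],s["force"],s["width"]); print(proj([517.5,228,93],(K,P)))
E
```

```text
6.2 [605.86470868 207.1806019  197.41230095] [-3.14137316e+00  5.25410338e-05  2.89738124e+00] [ 9.58940051e-04  7.24990709e-01 -6.53879209e-01  1.56979549e+00
  4.94162772e-01  1.01754384e+00  5.30832263e-01] [ 0.11477729 -0.13261518 -2.00223453] 13.150224146973995
[320.82843364  87.13842694]
```

View pics/w2.png

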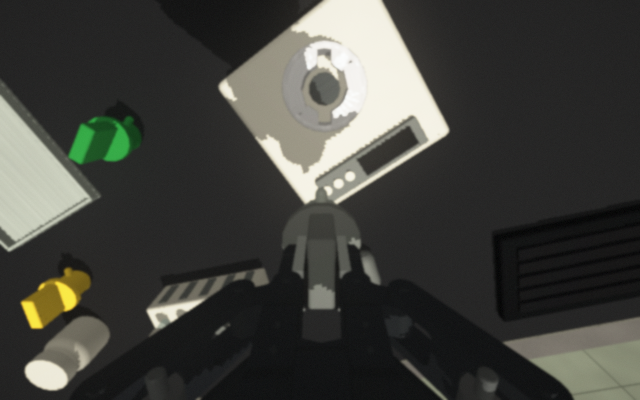

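Cartridge is held (its pin shows at (320,192)) and the mount ring is at about (325,86). The slots run nearly along the image column. I'll enlarge the ring.

```bash
python3 - <<'E'
from h import *
a=cv2.imread("pics/w2.png")[30:140,270:380]; cv2.imwrite("pics/crop3.png",cv2.resize(a,(550,550),interpolation=cv2.INTER_CUBIC))
E
```

```text
(no output)
```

View pics/crop3.png

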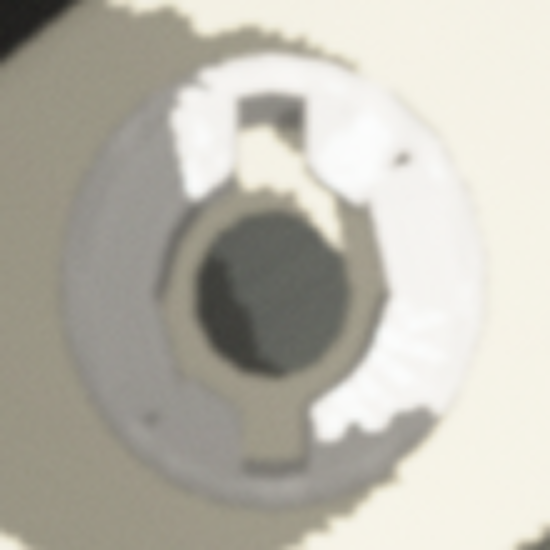

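```bash
python3 - <<'E'
from h import *
d=np.load("w2.npz"); KP=(d["K"],d["P"])
px=lambda u,v:((u+.5)/5-.5+270,(v+.5)/5-.5+30)
a=toplane(px(271,95),93,KP=KP);b=toplane(px(275,470),93,KP=KP);c=toplane(px(274,281),93,KP=KP)
print(a,b,(a+b)/2,c,np.linalg.norm(a-b),np.degrees(np.arctan2(*(a-b)[1::-1])))
l=toplane(px(62,281),93,KP=KP);r=toplane(px(487,281),93,KP=KP);print((l+r)/2,np.linalg.norm(l-r))
print(np.degrees(2.897))
T=cams.camera_params("wrist")["tool_from_camera"];K=KP[0]
for X in([27,0,32.8],[27,0,28.8],[27,0,24.8],[24,0,4.3],[24,0,11.6],[0,24,4.3],[0,-24,4.3]): print(X,proj(X,(K,T)))
im=cv2.imread("pics/w2.png"); cv2.imwrite("pics/crop4.png",cv2.resize(im[175:275,265:375],(770,560)[::1],interpolation=cv2.INTER_CUBIC))
E
```

```text
[490.13569628 237.27299462  93.        ] [546.9559504  224.02381826  93.        ] [518.54582334 230.64840644  93.        ] [517.208549   231.13371753  93.        ] 58.34451090254284 166.8744727669618
[517.22756705 231.21007106  93.        ] 70.68382244189536
165.98587324939948
[27, 0, 32.8] [322.06214333 185.81925609]
[27, 0, 28.8] [322.07883095 187.64072729]
[27, 0, 24.8] [322.0962369  189.54060548]
[24, 0, 4.3] [322.19022207 205.67520444]
[24, 0, 11.6] [322.15154531 201.20659579]
[0, 24, 4.3] [362.39566141 243.25960387]
[0, -24, 4.3] [281.86119508 243.21427217]
```

View pics/crop4.png

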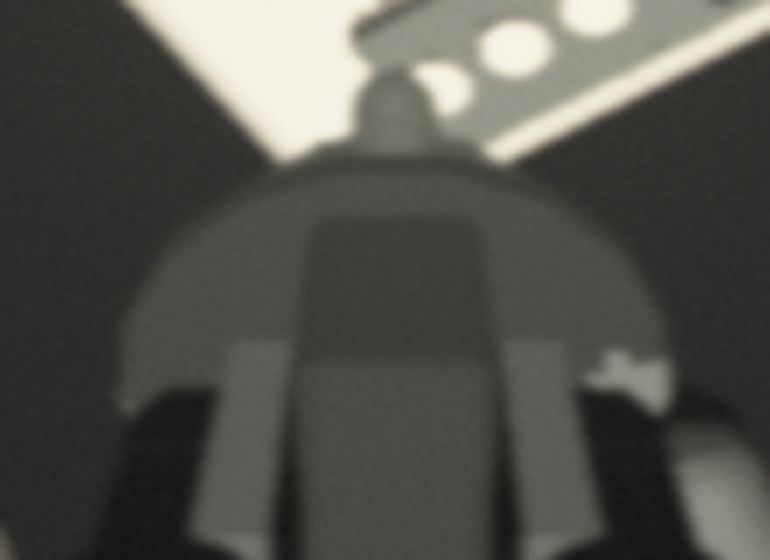

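The ring centre fused from the three cameras is about (518.3, 230.3), with the slots at 166.9° against the tool's 166.0°. The cartridge sits centred in the grip: pin tip and rim are within 1 px of prediction. Going above the mount now.

Call:
move_arm --plan '[[[-20,5,0],[0,0,1],0],[[-30,8,0],[0,0,0],0],[[-25,7,-10],[0,0,0],0],[[-13,3,-20],[0,0,0],0],[[0,0,-20],[0,0,0],0],[[0,0,-8],[0,0,0],0],[[0,0,0],[0,0,0],0],[[0,0,0],[0,0,0],0]]'

```text
clock: 7.2
eef_pos: [518.4, 231.1, 140.0]
tool_rot: [3.141, 0.001, 2.915]
force: [0.0, -0.5, -0.3]
width: 12.8
gripper_force: 60.5
```

Call:
move_arm --plan '[[[0,0,-3],[0,0,0],0],[[0,0,-3],[0,0,0],0],[[0,0,-2],[0,0,0],0],[[0,0,-1],[0,0,0],0],[[0,0,-1],[0,0,0],0],[[0,0,0],[0,0,0],0]]'

```text
clock: 7.95
eef_pos: [517.8, 230.8, 129.3]
tool_rot: [3.142, -0.0, 2.916]
force: [-0.4, 1.0, -1.0]
width: 12.7
gripper_force: 60.5
```

Foot is about 6 mm into the bore with no contact. I'll continue past the ring-top level (TCP about 126).

Call:
move_arm --plan '[[[0,0,-1],[0,0,0],0],[[0,0,-1],[0,0,0],0],[[0,0,-1],[0,0,0],0],[[0,0,-1],[0,0,0],0],[[0,0,-1],[0,0,0],0],[[0,0,0],[0,0,0],0]]'

```text
clock: 8.7
eef_pos: [517.7, 230.8, 124.2]
tool_rot: [-3.141, -0.0, 2.916]
force: [-0.3, 0.3, -1.0]
width: 13.2
gripper_force: 60.5
```

Call:
move_arm --plan '[[[0,0,-1],[0,0,0],0],[[0,0,-1],[0,0,0],0],[[0,0,-1],[0,0,0],0],[[0,0,-1],[0,0,0],0],[[0,0,0],[0,0,0],0]]'

```text
clock: 9.32
eef_pos: [517.9, 230.9, 120.5]
tool_rot: [3.141, 0.0, 2.916]
force: [-0.5, -1.0, 4.6]
width: 12.7
gripper_force: 61.1
```

Contact with the spring came at the predicted depth, so the pins are in the slots. Pressing in.

Call:
move_arm --plan '[[[0,0,-3],[0,0,0],0],[[0,0,-3],[0,0,0],0],[[0,0,-3],[0,0,0],0],[[0,0,-2],[0,0,0],0],[[0,0,-2],[0,0,0],0],[[0,0,-1],[0,0,0],0],[[0,0,0],[0,0,0],0]]'

```text
clock: 10.2
eef_pos: [518.0, 230.9, 107.3]
tool_rot: [-3.142, 0.001, 2.915]
force: [-1.8, -2.1, 12.9]
width: 13.1
gripper_force: 62.5
```

Call:
move_arm --plan '[[[0,0,-1],[0,0,0],0],[[0,0,-0.8],[0,0,0],0],[[0,0,0],[0,0,0],0]]'

```text
clock: 10.58
eef_pos: [518.0, 230.9, 105.8]
tool_rot: [-3.142, 0.001, 2.916]
force: [-2.2, -2.1, 13.6]
width: 13.0
gripper_force: 62.7
```

Call:
move_arm --plan '[[[0,0,0],[0,0,-4],0],[[0,0,0],[0,0,-4],0],[[0,0,0],[0,0,-4],0],[[0,0,0],[0,0,0],0]]'

```text
clock: 11.08
eef_pos: [518.6, 231.4, 106.0]
tool_rot: [3.14, 0.002, 2.706]
force: [-1.7, -1.9, 13.5]
width: 13.0
gripper_force: 62.6
```

```bash
python3 -c "
from h import *
s=status.read_state();print(s['torque'],s['force'],s['eef_pos'])"
```

```text
[-0.39412886  0.50971849 -0.01068638] [-1.74629219 -1.9161885  13.45916344] [518.60056114 231.38421682 106.00875753]
```

Turned 12° freely with no resisting torque, so the pins are under the lips. Continuing to turn.

Call:
move_arm --plan '[[[0,0,0],[0,0,-6],0],[[0,0,0],[0,0,-6],0],[[0,0,0],[0,0,-6],0],[[0,0,0],[0,0,-6],0],[[0,0,0],[0,0,-6],0],[[0,0,0],[0,0,-6],0],[[0,0,0],[0,0,-6],0],[[0,0,0],[0,0,-6],0],[[0,0,0],[0,0,-6],0],[[0,0,0],[0,0,0],0]]'

```text
clock: 12.32
eef_pos: [519.4, 231.7, 106.2]
tool_rot: [3.137, -0.001, 1.763]
force: [-0.7, -0.7, 14.1]
width: 13.0
gripper_force: 62.6
```

```bash
python3 -c "
from h import *
s=status.read_state();print(s['torque'],s['force'],s['eef_pos'],s['tool_rot'],s['qpos'])"
```

```text
[-0.20588992  0.3480682  -0.08978559] [-0.74367265 -0.66405392 14.07683344] [519.38513596 231.74712982 106.23247288] [ 3.13742930e+00 -7.46899179e-04  1.76284814e+00] [-0.29737702  0.69005439 -0.26709708  1.858154    0.29138263  0.62711366
 -0.5508302 ]
```

Call:
move_arm --plan '[[[0,0,0],[0,0,-3],0],[[0,0,0],[0,0,-3],0],[[0,0,0],[0,0,-2],0],[[0,0,0],[0,0,0],0]]'

```text
clock: 12.82
eef_pos: [519.2, 231.6, 106.2]
tool_rot: [3.138, -0.001, 1.624]
force: [-1.6, -1.5, 13.8]
width: 13.1
gripper_force: 62.6
```

```bash
python3 -c "
from h import *
s=status.read_state();print(s['torque'],s['force'],s['eef_pos'],s['tool_rot'])"
```

```text
[-0.13840463  0.37250191 -0.00093861] [-1.55073352 -1.50682331 13.84241465] [519.22596842 231.61638611 106.17048418] [ 3.13798363e+00 -1.24963164e-03  1.62401224e+00]
```

Call:
move_arm --plan '[[[0,0,0],[0,0,-1.5],0],[[0,0,0],[0,0,-1.5],0],[[0,0,0],[0,0,0],0]]'

```text
clock: 13.2
eef_pos: [518.5, 231.8, 106.1]
tool_rot: [3.139, -0.001, 1.573]
force: [-2.0, -1.2, 14.3]
width: 13.0
gripper_force: 62.8
```

```bash
python3 -c "
from h import *
s=status.read_state();print(s['torque'],s['force'],s['eef_pos'],s['tool_rot'])"
```

```text
[-0.21135242  0.60257394  0.15315022] [-1.96082591 -1.17478287 14.25557508] [518.48433265 231.80712976 106.1361602 ] [ 3.13918176e+00 -1.27530231e-03  1.57275254e+00]
```

Call:
move_arm --plan '[[[0,0,0],[0,0,-1.5],0],[[0,0,0],[0,0,-1],0],[[0,0,0],[0,0,0],0]]'

```text
clock: 13.58
eef_pos: [517.9, 231.9, 106.1]
tool_rot: [3.14, -0.001, 1.53]
force: [-4.0, -1.1, 15.2]
width: 12.9
gripper_force: 63.0
```

```bash
python3 -c "
from h import *
s=status.read_state();print(s['torque'],s['force'],s['eef_pos'],s['tool_rot'])"
```

```text
[-0.07856707  0.91145758  0.34840309] [-3.99816162 -1.07728425 15.16528513] [517.85616457 231.87191361 106.09654157] [ 3.14021606e+00 -1.02725093e-03  1.53043465e+00]
```

The torque is building steadily, so this is the stop. Letting up so the pins rise into the notches.

Call:
move_arm --plan '[[[0,0,1],[0,0,0],0],[[0,0,1],[0,0,0],0],[[0,0,1],[0,0,0],0],[[0,0,1],[0,0,0],0],[[0,0,1],[0,0,0],0],[[0,0,0],[0,0,0],0]]'

```text
clock: 14.32
eef_pos: [517.8, 231.7, 109.7]
tool_rot: [3.141, -0.001, 1.529]
force: [-2.7, 4.2, 4.5]
width: 12.8
gripper_force: 61.3
```

```bash
python3 -c "
from h import *
s=status.read_state();print(s['torque'],s['force'],s['eef_pos'],s['tool_rot'])"
```

```text
[1.00499054 0.31220074 0.40278387] [-2.74755478  4.23095803  4.4912889 ] [517.78813513 231.67807365 109.73168712] [ 3.14138958e+00 -1.20158831e-03  1.52865084e+00]
```

At lock height, with the spring load now carried by the notches. Releasing.

Call:
move_arm --plan '[[[0,0,0.4],[0,0,0],0],[[0,0,0],[0,0,0],0],[[0,0,0],[0,0,0],0.3],[[0,0,0],[0,0,0],0.6],[[0,0,0],[0,0,0],0.8],[[0,0,0],[0,0,0],0.8],[[0,0,0],[0,0,0],0.8]]'

```text
clock: 15.2
eef_pos: [517.8, 230.6, 109.9]
tool_rot: [-3.141, 0.0, 1.528]
force: [-0.1, 0.4, -0.3]
width: 68.3
gripper_force: 0.0
```

Call:
move_arm --plan '[[[0,0,10],[0,0,0],0.8],[[0,0,25],[0,0,0],0.8],[[0,0,40],[0,0,0],0.8],[[60,0,20],[0,0,0],0.8],[[0,-50,0],[0,0,0],0.8],[[0,-30,0],[0,0,0],0.8],[[0,0,0],[0,0,0],0.8],[[0,0,0],[0,0,0],0.8]]'

```text
clock: 16.2
eef_pos: [577.1, 151.9, 205.3]
tool_rot: [3.141, -0.001, 1.529]
force: [-0.3, 0.9, 1.3]
width: 67.8
gripper_force: 0.0
```

```bash
python3 - <<'E'
from h import *
im=cams.get_image("wrist"); b=cams.get_image("scene"); K,P=campose("wrist")
s=status.read_state(); print(s["clock"],s["eef_pos"],s["force"],s["tool_rot"])
T=campose("scene")
for z,n in((93+13.5,"flange top locked"),(93+47.5,"top locked")): print(n,proj([518,231,z],(K,P)),proj([518,231,z],T))
cv2.imwrite("pics/fin.png",np.vstack([cv2.resize(im,(480,300)),cv2.resize(b[60:160,290:450],(480,300),interpolation=cv2.INTER_CUBIC)]))
E
```

```text
16.3 [576.92351439 152.55947145 205.03522959] [-0.13933391  0.39378371  0.99635564] [ 3.14127349e+00 -1.25025770e-03  1.53022358e+00]
flange top locked [244.87436593 106.75638925] [365.49580995 100.58680427]
top locked [232.47410726 107.93886592] [366.69842757  90.38427888]
```

View pics/fin.png

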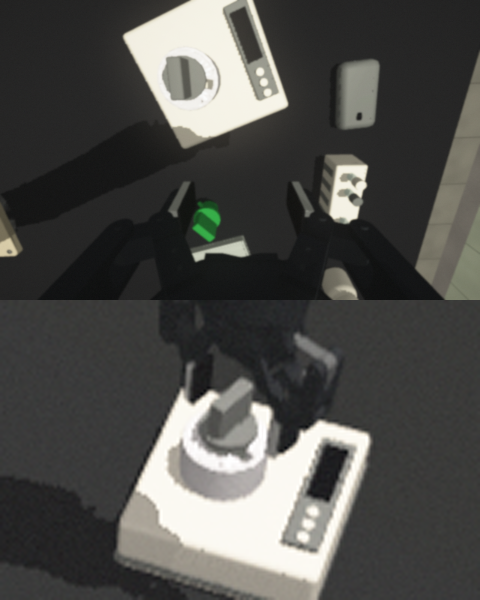

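The cartridge sits upright in the mount. In the scene view its top is at about (369,92), against (367,90) predicted for the locked height, and the bar is turned to the stop. The gripper is clear.

```bash
python3 -c "
from cell import ctrl
print(ctrl.finish_job())"
```

```text
the job is handed in; nothing more can be done
None
```

The lamp cartridge is in the photometer mount, turned about 77° clockwise to the stop and released. It rose to the lock height, the last pictures show it seated there, and I handed the job in at about 16 s with the robot touching nothing.

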